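# Feel a flange nut into the pocket of a nut jig and lock it in

## Robot

A 6-joint arm with a two-finger parallel gripper is mounted at the origin on a cart in front of the work surface, level with it; the furniture and walls round the work are solid. World frame = base frame: x ahead of the robot, y to its left, z up, the work surface at z = 0. Lengths are in m, angles in degrees, forces in N, time in s.
With the tool pointing down it reaches from about 0.375 to 0.9 m from the base axis. Payload 3.1 kg.
Tool frame: the origin (TCP) lies at the very end of the fingers, on their centre line; the grasp point (between the pads) lies 19 mm behind it; z points along the fingers, y is the direction in which the jaws open and shut (so a half turn about z gives the same grasp; the last joint's range is limited). The gripper opens to 87 mm and grips with 3 to 60 N. Pads are 19 mm wide; open, the fingers measure 117 mm over their backs; the gripper's body (75 mm by 190 mm) begins 51 mm behind the grasp point.
Start: joints at [-82.305, 30.224, 82.088, -0, 67.689, -10.227], TCP at [0.192, -0.595, 0.223] pointing down, gripper open.
Joint ranges: [-176.69, 176.69], [-43.24, 126.21], [12.49, 139.97], [-82, 262], [0, 151.66], [-163.58, 163.58]. Speed limits (degrees/s): [159.86, 159.86, 180, 180, 180, 180].

## Interface

Orientations are given as a 3x3 rotation matrix whose columns are the frame's x, y, z axes.
In Python, from rig import readout, capture, camera_model, bot, spot_in, regions_of gives the robot as it stands.
- The arm moves only by the tool send_rows, never from a script. Its argument "moves" is a list that holds one entry, the list of rows, each a list of 7 numbers: the turn, a rotation vector about the tool's x, y, z in degrees, then the shift along the tool's x, y, z in cm, then the opening, from -1 (shut) to 1 (fully open). A call has exactly 5 rows; each row shifts and turns the commanded pose from where the row before left it, along the tool's axes as they then stand; what a row does not reach is not made up. A row lasts 1/10 s, in which the tool goes at most 50 mm and 8.59 degrees, less where a joint would pass 70% of its speed; a pose out of reach is approached as far as the arm can. A call with a gripper value outside its range is refused whole. The fingers move at their own pace and stop on an object; the grip force is fixed at half the most. Time passes only in rows, so rows that do not move let the fingers close, or fill a call up. It gives the time, the measured TCP pose, the force and the opening at its end, in the units of the state.
- readout.read_state(): the state, without advancing time (a new reading comes with each control period).
- capture(name): name is "side" or "top"; returns the picture (480x640x3 uint8, blue, green, red); there is no depth.
- camera_model(name): a dict with "camera_matrix" (3x3 intrinsics, pixels), "k1" (the pictures are not rectified: a ray, as slopes to the right and down, at radius r is drawn at 1 + k1 r^2 times it, then the intrinsics apply), "pose" (4x4, takes a point from camera to world coordinates). Camera axes: x right, y up, looking along -z (the intrinsics and any distortion apply to the point x, -y, -z); pixel columns grow to the right and rows downward; lengths in m; the calibration is good to about 2 mm. A picture is of the moment at which its call begins. camera_model takes no time and is no camera call.
- bot.hand_in(): hands the job in, once; it reports no verdict.
Trained networks look in the newest picture that a camera, given by its name, has taken for a name from the list of things; names that differ only in an ending like _2 or _b are one class to them, and where a whole thing is asked for, a point or a joint stands for the part that bears it (a point fixed in the world has none). Each returns a list of dicts, best first, with "p" (0 to 1); they miss things now and then, are a little off and sometimes report something else, mostly with a low value. They report only what shows in the picture. A call takes as long as a camera call. They do not tell look-alikes from the thing itself.
- spot_in(camera, thing): "location" ([x, y, z] in m, in world coordinates, good to about 4 mm: the middle of the surface that is visible of it).
- regions_of(camera, thing): "mask" (480x640 bool, what is visible of it).
The state is a dict: "time_s": time; "joint_positions": joint angles; "qvel": joint speeds; "tau": joint torques, N m; "position": TCP position; "tcp_rot": TCP orientation; "force": force on the tool from outside, world axes, zero at the start; "moment": the same for the moment, N m; "opening": opening from 0.0 (shut) to 1.0 (fully open).
Only numpy, scipy, OpenCV 4.12 (cv2) and the standard library are available. Lean on these libraries where they do the work, as an engineer would, in place of code of your own. Each camera call takes 0.05 s, during which the arm holds its last target. There are 200 camera calls.

## Task

Push the steel flange nut along the channel of the wooden jig with the fingertips, gently (never harder than about 15 N) and without gripping or lifting it, until it drops flat into the round pocket in the bed. Then slide the brass keeper plate by its peg all the way across over the nut to lock it in, and let go. Leave the other tools on the bench where they lie.

Things in the scene. Friction and masses are not known exactly. Their poses are not given: they have to be found in the camera images.
- jig: Fixed wooden jig, a tray 312 mm long (y axis) and 100 mm wide (x axis), origin at the middle of its underside on the bench. Two dark rails along y (x = 22.5 to 48 mm either side, tops 39 mm above the bench) leave a channel 45 mm wide over a pale bed, 28 mm above the bench. Low end walls at y = +-144 mm, as high as the bed. The jig and bed hold still under the allowed forces.
- pocket_mid (a point): Point of the jig on the channel's centre line, bed height, at jig x 0, y +66 mm: the middle of the pocket's possible places. The pocket (round, 45 mm across, 7 mm deep, the only one) is centred up to 22 mm either way of it along the channel (jig y), because the bed can be clamped anywhere in that range; its true place is not measured and must be felt or seen.
- keeper_shelf (a point): Top of the wooden shelf for the keeper, on the jig's -x side (shelf x -103 to -45, y +16 to +116 mm in the jig's frame, 39 mm high; this point at its middle). Two steel guides, 8 mm wide and 46 mm high, hold the keeper at y = +19.5 to +27.5 and +104.5 to +112.5 mm on the shelf and both rails; they do not cross the channel.
- nut: Loose steel flange nut, 105 to 195 g: round flange 42 mm across and 6 mm thick, hexagon 30 mm across flats on it, 16 mm high in all. Origin at the centre of its underside. Starts on the bed at jig y -70 to -20 mm. Seated, its underside is 21 mm and its top 37 mm above the bench. It drops by its own weight once over the pocket, then butts on the pocket's far wall; the hexagon stays 9 mm proud.
- keeper (a joint): Travel in m of the brass keeper plate along the jig's +x axis: 0 to 0.008 at the start (drawn back, channel open), 0.062 at its end stop, covering the pocket. It slides with about 3 N of friction and stays where left. Its underside runs 39.5 mm above the bench, so it passes over the nut only when the nut is seated.
- keeper_peg (a point): Middle of the head of the upright brass peg on the keeper plate (head 18 mm across, 16 mm high, its middle 60.5 mm and top 68.5 mm above the bench). The plate (56 x 74 mm, top 44.5 mm above the bench) reaches 12 mm beyond the peg's axis towards jig -x. Axes as the jig's.
- gouge: Bystander: carving gouge, 26 x 260 x 29 mm, lying behind the jig. Origin at the middle of its underside.
- wood_block: Bystander: small sawn wood block, 27 x 54 x 27 mm, in front of the jig. Origin at the middle of its underside.
- brush: Bystander: glue brush, 18 x 188 x 15 mm, to the right of the jig. Origin at the middle of its underside.
- bevel: Bystander: sliding bevel, 24 x 125 x 20 mm, to the right. Origin at the middle of its underside.
- carving: Bystander: small carved relief, 59 x 104 x 32 mm, to the right. Origin at the middle of its underside.
- push_handle: Bystander: pear-shaped wooden palm handle, 51 mm across, 85 mm high, to the right. Origin at the middle of its underside.
- pot: Bystander: dark glue pot, 88 mm across, 76 mm high, behind to the right. Origin at the middle of its underside.
There are look-alikes about, which are no part of the job. Several things have the shape of the nut; the one meant has the colours described above.

How it is judged (in metres and radians):
On the way, in this order (a step that is already met when the one before it is completed fails the run):
1. the nut lies flat in the pocket, the keeper still drawn back (z of nut in the frame of jig below 0.0235 m and angle between nut's own z axis and vertical below 0.06 rad and y of nut in the frame of jig between 0.041 and 0.091 m and value of joint keeper below 0.025 m), for 0.2 s.
2. the keeper is slid fully across (value of joint keeper above 0.058 m), for 0.2 s.
At the end, for the whole second after the job is handed in: The nut rests flat (within 0.06 rad) in the pocket of the jig's bed, its underside less than 23.5 mm above the bench (2.5 mm of fully down), and the keeper plate is within 4 mm of its end stop over it; everything is released and still (z of nut in the frame of jig below 0.0235 m and angle between nut's own z axis and vertical below 0.06 rad and y of nut in the frame of jig between 0.041 and 0.091 m and x of nut in the frame of jig between -0.008 and 0.008 m and value of joint keeper above 0.058 m and linear speed of nut below 0.01 m/s); the robot touches nothing.
It fails at once if the nut is pushed or squeezed with more than 15 N (contact force between any of the fingers, the arm and nut above 15 N).
It fails at once if the nut is lifted more than 8 mm off the bed (z of nut in the frame of jig above 0.036 m).
It fails at once if one of the other tools is moved by more than 20 mm (distance of any of gouge, wood_block, brush, bevel, carving, push_handle, pot from where it was at the start of the episode above 0.02 m).
It also fails if it takes over 48 s, if anything falls off the work surface, if the arm or the gripper's body presses on something with over 40 N, if the wrist force passes 120 N, or if a joint passes its speed limit or range.

## Working session

There is one attempt and no reset: what is moved stays moved. The work goes in short steps, Python scripts to look and compute and a tool call to move; the robot and the scene stay as the last step left them, time stands still between calls to the robot, and variables do not carry over. Pictures are saved under pics/ and viewed, about 8 in all and at most 12, crops included, and the job is handed in when it is done.

Besides the shell and the picture viewer there is one more tool, called after "Emit:" as name(argument=value, ...), one argument or row to a line, values as JSON. send_rows: Moves the arm, as the interface text tells. Its arguments: {"type":"object","properties":{"moves":{"type":"array","items":{"type":"array","items":{"type":"array","items":{"type":"number"}}}}},"required":["moves"]}

```bash
mkdir -p pics; ls; python3 - <<'E'
from rig import *
import cv2
s=readout.read_state();print(s)
for c in("side","top"):
    cv2.imwrite(f"pics/{c}0.png",capture(c))
    m=camera_model(c);print(c,m)
    for t in("jig","nut","keeper_peg","keeper","pocket_mid","keeper_shelf"):
        try:print(t,[( [round(float(v),4) for v in d["location"]],round(d["p"],2)) for d in spot_in(c,t)])
        except Exception as e:print(t,e)
E
```

```text
pics
{'time_s': 0.0, 'joint_positions': array([-8.23056166e+01,  3.02805750e+01,  8.21563990e+01,  1.83693855e-04,
        6.76887533e+01, -1.02274389e+01]), 'qvel': array([ 0.08692121,  0.03637865, -0.08284481,  0.02154528, -0.02928345,
       -0.05896613]), 'tau': array([-9.55767791e-04, -4.40048540e+01, -1.76591331e+01,  6.33046520e-02,
        5.83553617e-02, -1.86963684e-04]), 'position': array([ 0.19225219, -0.59392696,  0.22155431]), 'tcp_rot': array([[ 9.51477704e-01,  3.07717555e-01, -2.90860616e-04],
       [ 3.07717442e-01, -9.51475299e-01,  2.17499389e-03],
       [ 3.92537111e-04, -2.15896108e-03, -9.99997592e-01]]), 'force': array([-0.16958152, -0.37177646,  0.50066532]), 'moment': array([0.01948016, 0.01759073, 0.00703776]), 'opening': 1.0002455867829543}
side {'camera_matrix': array([[607.94296526,   0.        , 328.69364374],
       [  0.        , 607.94296526, 233.38560459],
       [  0.        ,   0.        ,   1.        ]]), 'k1': 0.07185005375010851, 'pose': array([[-0.99909113,  0.03643494, -0.02212239,  0.58613942],
       [-0.04093299, -0.67531266,  0.7363948 
[... 650 characters left out ...]
],
       [  0.        ,   0.        ,   1.        ]]), 'k1': -0.055523743188553035, 'pose': array([[ 0.01427611,  0.99263547, -0.12029557,  0.50847223],
       [-0.99987967,  0.01344197, -0.00774273, -0.10039609],
       [-0.0060687 ,  0.12039163,  0.99270793,  0.92532791],
       [ 0.        ,  0.        ,  0.        ,  1.        ]])}
jig [([0.5369, 0.0066, 0.035], 0.76)]
nut [([0.5648, -0.0388, 0.0302], 0.74), ([0.7235, 0.071, 0.0075], 0.63), ([0.461, -0.2317, 0.0048], 0.58)]
keeper_peg [([0.4733, 0.0258, 0.0468], 0.56)]
keeper [([0.4752, 0.0317, 0.0491], 0.89), ([0.4976, -0.3868, 0.0131], 0.28)]
pocket_mid [([0.5412, 0.0009, 0.0382], 0.72)]
keeper_shelf [([0.5328, 0.0086, 0.0352], 0.71)]
```

View pics/top0.png

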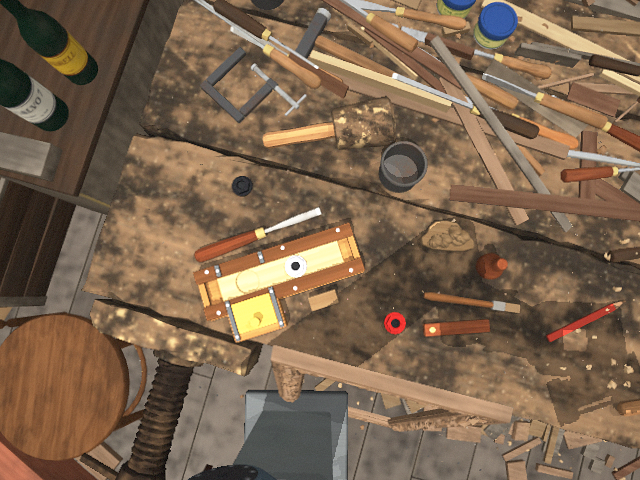

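View pics/side0.png

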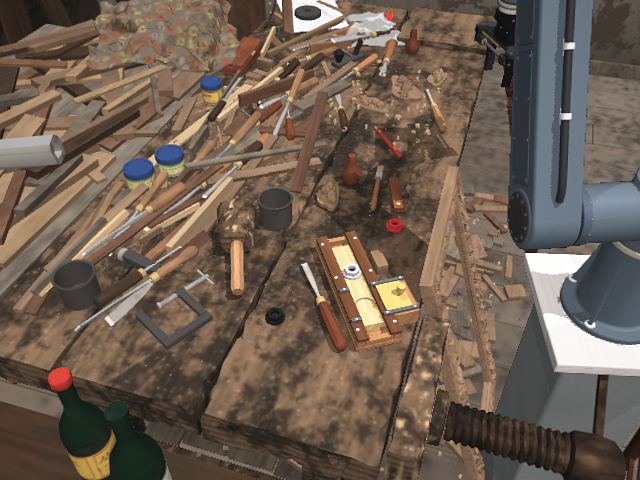

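The top view shows the jig from about (195,290) to (362,245). The steel nut is at (295,266), the keeper at (257,315) and a pocket-like arc near (247,283). The red and black nuts are look-alikes. I'll zoom in on the jig next.

```bash
python3 - <<'E'
import cv2
a=cv2.imread("pics/top0.png")[215:345,190:370]
cv2.imwrite("pics/topc.png",cv2.resize(a,None,fx=4.4,fy=4.4,interpolation=cv2.INTER_CUBIC))
a=cv2.imread("pics/side0.png")[225:355,300:430]
cv2.imwrite("pics/sidec.png",cv2.resize(a,None,fx=4.5,fy=4.5,interpolation=cv2.INTER_CUBIC))
E
cat > h.py <<'E'
import numpy as np,cv2
from rig import *
def onplane(c,uv,z):
    m=camera_model(c);K=m["camera_matrix"];P=m["pose"]
    n=cv2.undistortPoints(np.array(uv,float).reshape(-1,1,2),K,np.array([m["k1"],0,0,0,0.]))[:,0]
    d=np.c_[n[:,0],-n[:,1],-np.ones(len(n))]@P[:3,:3].T
    o=P[:3,3];return o+d*((z-o[2])/d[:,2])[:,None]
E
```

```text
(no output)
```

View pics/topc.png

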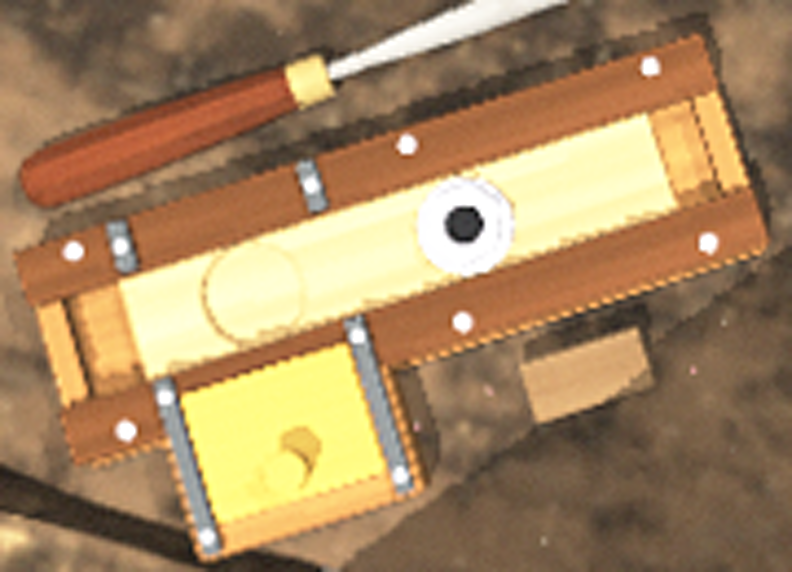

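View pics/sidec.png

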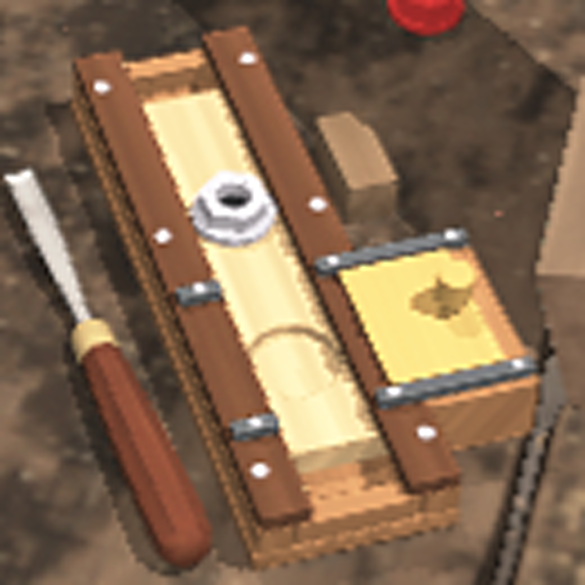

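Both crops show the pocket outline: top crop (253,294), side crop (293,360). The nut hole is at (464,224) in the top crop. Next I'll compute the jig frame.

```bash
cat >> h.py <<'E'
T=lambda p:np.array(p,float)/4.4+[190-.4,215-.4]
S=lambda p:np.array(p,float)/4.5+[300-.4,225-.4]
E
python3 - <<'E'
from h import *
np.set_printoptions(precision=4,suppress=True)
c={"top":onplane("top",T([(18,255),(707,35),(767,247),(73,458)]),.039),
"side":onplane("side",S([(265,522),(77,58),(240,28),(458,482)]),.039)}
for k,p in c.items():
    # jig corners: (+x,+y),(+x,-y),(-x,-y),(-x,+y)
    J=np.array([(48,156),(48,-156),(-48,-156),(-48,156)])/1e3
    A=J-J.mean(0);B=p[:,:2]-p[:,:2].mean(0)
    U,s,V=np.linalg.svd(A.T@B);R=(U@V).T
    t=p[:,:2].mean(0);yaw=np.degrees(np.arctan2(R[1,0],R[0,0]))
    print(k,t,yaw,np.linalg.norm(p[0]-p[1]),np.linalg.norm(p[1]-p[2]),np.linalg.norm(p[2]-p[3]))
    f=lambda q:(q[:,:2]-t)@R
    if k=="top":
        for n,uv,z in(("nuthole",(464,224),.044),("flange",(466,226),.034),("pocket",(253,294),.028),("peg",(288,468),.0685),("plate edge right",(355,345),.0445),("plate edge bot-left",(217,520),.0445)):
            q=onplane(k,T([uv]),z);print(n,q,f(q))
    else:
        for n,uv,z in(("nuthole",(233,193),.044),("flange",(234,212),.034),("pocket",(293,362),.028),("peg",(457,275),.0685)):
            q=onplane(k,S([uv]),z);print(n,q,f(q))
E
```

```text
top [ 0.5507 -0.0096] 18.064143889163596 0.31150077394133907 0.09502452063403469 0.3088011220668613
nuthole [[ 0.5612 -0.0406  0.044 ]] [[ 0.0003 -0.0328]]
flange [[ 0.561  -0.0408  0.034 ]] [[ 0.     -0.0329]]
pocket [[0.5305 0.0513 0.028 ]] [[-0.0004  0.0641]]
peg [[0.4587 0.0278 0.0685]] [[-0.0759  0.0641]]
plate edge right [[0.5093 0.0045 0.0445]] [[-0.0351  0.0262]]
plate edge bot-left [[0.4351 0.0607 0.0445]] [[-0.0881  0.1026]]
side [ 0.553  -0.0075] 18.60958175407063 0.31259434009902265 0.08954189681181889 0.3141804876815481
nuthole [[ 0.5629 -0.0427  0.044 ]] [[-0.0019 -0.0366]]
flange [[ 0.5619 -0.0394  0.034 ]] [[-0.0017 -0.0331]]
pocket [[0.5327 0.0515 0.028 ]] [[-0.0004  0.0624]]
peg [[0.4579 0.0291 0.0685]] [[-0.0784  0.065 ]]
```

Both cameras agree: jig origin ≈(0.5515,−0.009) at 18.2° yaw, nut at jig y≈−33, pocket ≈+63 and peg ≈(−77,65). The tool axes already line up with the jig, with tool x = jig x and tool y = −jig y. I'll move above the channel behind the nut with the fingers shut.

Emit:
send_rows(
  moves=[
    [[0,0,0,3.5,-2.4,0,-1],[0,0,0,3.5,-2.4,0,-1],[0,0,0,3.5,-2.4,0,-1],[0,0,0,3.5,-2.4,0,-1],[0,0,0,3.5,-2.4,0,-1]],
  ],
)

```text
time_s: 1.2
position: [0.3228, -0.4254, 0.2227]
tcp_rot: [[0.952, 0.307, 0.0], [0.307, -0.952, -0.0], [0.0, 0.001, -1.0]]
force: [0.2, 0.0, 0.5]
opening: 0.629
```

Emit:
send_rows(
  moves=[
    [[0,0,0,3.5,-2.4,0,-1],[0,0,0,3.5,-2.4,0,-1],[0,0,0,3.5,-2.4,0,-1],[0,0,0,3.5,-2.4,0,-1],[0,0,0,3.5,-2.4,0,-1]],
  ],
)

```text
time_s: 1.7
position: [0.4525, -0.2572, 0.2228]
tcp_rot: [[0.952, 0.308, 0.001], [0.308, -0.952, -0.001], [0.0, 0.001, -1.0]]
force: [-0.1, -1.0, -0.9]
opening: 0.174
```

Emit:
send_rows(
  moves=[
    [[0,0,0,3.5,-2.4,0,-1],[0,0,0,3.5,-2.4,0,-1],[0,0,0,3.5,-2.4,0,-1],[0,0,0,3.5,-2.4,0,-1],[0,0,0,3.5,-2.4,0,-1]],
  ],
)

```text
time_s: 2.2
position: [0.5821, -0.089, 0.2228]
tcp_rot: [[0.951, 0.308, 0.0], [0.308, -0.951, -0.0], [0.0, 0.0, -1.0]]
force: [0.8, -1.0, -0.4]
opening: 0.008
```

Emit:
send_rows(
  moves=[
    [[0,0,0,-0.3,0,4,-1],[0,0,0,0,0,4,-1],[0,0,0,0,0,4,-1],[0,0,0,0,0,3,-1],[0,0,0,0,0,1.5,-1]],
  ],
)

```text
time_s: 2.7
position: [0.5765, -0.0908, 0.0546]
tcp_rot: [[0.951, 0.308, -0.005], [0.308, -0.951, 0.002], [-0.004, -0.003, -1.0]]
force: [0.3, 0.1, 0.3]
opening: 0.002
```

```bash
python3 - <<'E'
from h import *
s=readout.read_state();p=s["position"];print(p,s["force"])
a=capture("side");b=capture("top")
cv2.imwrite("pics/side1f.png",a);cv2.imwrite("pics/top1f.png",b)
A=cv2.resize(a[200:330,300:430],(600,600),interpolation=cv2.INTER_CUBIC)
cv2.imwrite("pics/s1.png",A)
E
```

```text
[ 0.57654454 -0.09079906  0.05460598] [0.32879888 0.06312195 0.30772772]
```

View pics/s1.png

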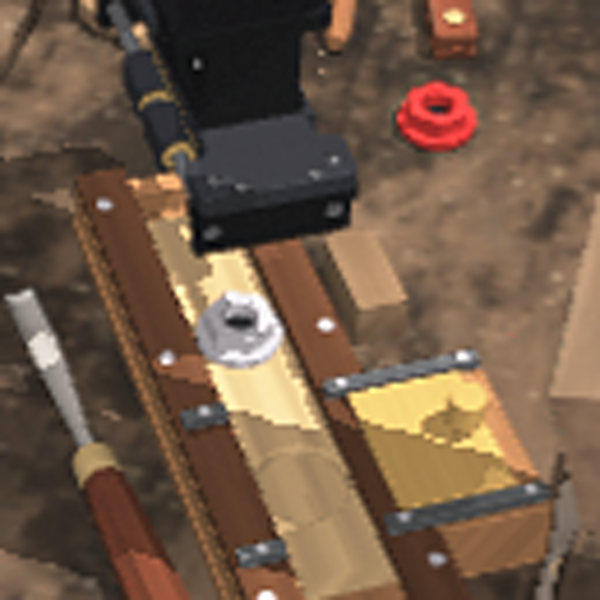

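The view shows the gripper centred over the channel behind the nut, which is unmoved at (240,325). The fingertips are hidden by the gripper body. I'll lower them to about 3–4 mm above the bed.

Emit:
send_rows(
  moves=[
    [[0,0,0,0.1,0,0.6,-1],[0,0,0,0.1,0,0.6,-1],[0,0,0,0,0,0.6,-1],[0,0,0,0,0,0.2,-1],[0,0,0,0,0,0,-1]],
  ],
)

```text
time_s: 3.3
position: [0.5801, -0.0908, 0.0376]
tcp_rot: [[0.951, 0.308, -0.0], [0.308, -0.951, 0.0], [-0.0, -0.0, -1.0]]
force: [0.9, -0.1, -0.3]
opening: 0.008
```

Emit:
send_rows(
  moves=[
    [[0,0,0,-0.1,0,0.4,-1],[0,0,0,0,0,0.2,-1],[0,0,0,0,-0.3,0,-1],[0,0,0,0,-0.4,0,-1],[0,0,0,0,-0.2,0,-1]],
  ],
)

```text
time_s: 3.8
position: [0.5761, -0.082, 0.0316]
tcp_rot: [[0.951, 0.308, -0.0], [0.308, -0.951, 0.0], [-0.0, -0.0, -1.0]]
force: [0.5, 0.7, -0.7]
opening: 0.009
```

Emit:
send_rows(
  moves=[
    [[0,0,0,0,-0.2,0,-1],[0,0,0,0,-0.2,0,-1],[0,0,0,0,-0.2,0,-1],[0,0,0,0,-0.2,0,-1],[0,0,0,0,-0.2,0,-1]],
  ],
)

```text
time_s: 4.3
position: [0.5733, -0.073, 0.0316]
tcp_rot: [[0.951, 0.308, 0.0], [0.308, -0.951, -0.0], [0.0, 0.0, -1.0]]
force: [0.3, 0.4, 0.2]
opening: 0.006
```

Emit:
send_rows(
  moves=[
    [[0,0,0,0,-0.3,0,-1],[0,0,0,0,-0.3,0,-1],[0,0,0,0,-0.3,0,-1],[0,0,0,0,-0.3,0,-1],[0,0,0,0,-0.3,0,-1]],
  ],
)

```text
time_s: 4.8
position: [0.5687, -0.0586, 0.0316]
tcp_rot: [[0.951, 0.308, 0.0], [0.308, -0.951, -0.0], [0.0, 0.0, -1.0]]
force: [0.6, -0.8, -1.0]
opening: 0.006
```

```bash
cat >> h.py <<'E'
t=np.array([.5515,-.009]);a=np.radians(18.2);R=np.array([[np.cos(a),-np.sin(a)],[np.sin(a),np.cos(a)]])
tj=lambda q:(np.array(q)[:2]-t)@R
def nut():
    for c in("top","side"):
        capture(c)
        for d in spot_in(c,"nut")[:4]:
            q=tj(d["location"])
            if abs(q[0])<.03 and abs(q[1])<.15:print(c,"nut jig",(q*1e3).round(1),"z",round(d["location"][2]*1e3,1),round(d["p"],2))
    s=readout.read_state();print("tcp jig",(tj(s["position"])*1e3).round(1),s["position"][2].round(4),s["force"].round(1),s["time_s"])
E
python3 -c "from h import *;nut()"
```

```text
side nut jig [ 2.7 -8.9] z 38.6 0.73
tcp jig [  0.7 -52.5] 0.0315 [ 0.4  0.9 -0.3] 5.0
```

It's being pushed with almost no force, and nut and TCP are about 36 mm apart. The drop should come near TCP jig y ≈ 26.

Emit:
send_rows(
  moves=[
    [[0,0,0,0,-0.4,0,-1],[0,0,0,0,-0.4,0,-1],[0,0,0,0,-0.4,0,-1],[0,0,0,0,-0.4,0,-1],[0,0,0,0,-0.4,0,-1]],
  ],
)

```text
time_s: 5.5
position: [0.5625, -0.0394, 0.0316]
tcp_rot: [[0.951, 0.308, 0.0], [0.308, -0.951, -0.0], [-0.0, 0.0, -1.0]]
force: [0.2, -1.1, 0.2]
opening: 0.003
```

Emit:
send_rows(
  moves=[
    [[0,0,0,0,-0.4,0,-1],[0,0,0,0,-0.4,0,-1],[0,0,0,0,-0.4,0,-1],[0,0,0,0,-0.4,0,-1],[0,0,0,0,-0.4,0,-1]],
  ],
)

```text
time_s: 6.0
position: [0.5563, -0.0204, 0.0316]
tcp_rot: [[0.951, 0.308, 0.0], [0.308, -0.951, 0.0], [0.0, 0.0, -1.0]]
force: [0.6, -0.9, 0.6]
opening: 0.003
```

Emit:
send_rows(
  moves=[
    [[0,0,0,0,-0.3,0,-1],[0,0,0,0,-0.3,0,-1],[0,0,0,0,-0.3,0,-1],[0,0,0,0,-0.3,0,-1],[0,0,0,0,-0.2,0,-1]],
  ],
)

```text
time_s: 6.5
position: [0.552, -0.0072, 0.0316]
tcp_rot: [[0.951, 0.308, -0.0], [0.308, -0.951, 0.0], [-0.0, -0.0, -1.0]]
force: [0.6, -0.9, -0.1]
opening: 0.011
```

```bash
python3 - <<'E'
from h import *
nut()
a=capture("side");cv2.imwrite("pics/s2.png",cv2.resize(a[225:355,300:430],(600,600),interpolation=cv2.INTER_CUBIC))
E
```

```text
top nut jig [ -20.3 -106.4] z 33.6 0.39
side nut jig [-1.7 75.9] z 37.4 0.45
side nut jig [ 5.8 44.5] z 37.6 0.44
tcp jig [1.  1.5] 0.0315 [ 0.7  1.2 -0.3] 6.7
```

View pics/s2.png

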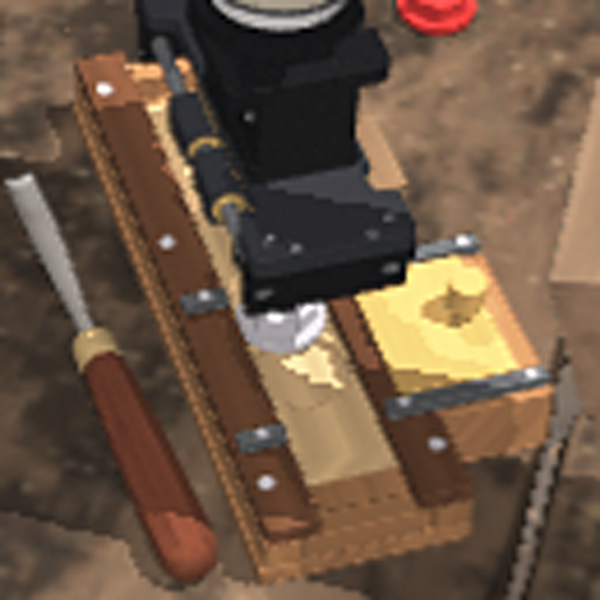

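The nut at (285,325) is about 25 mm short of the pocket ring, as expected.

Emit:
send_rows(
  moves=[
    [[0,0,0,0,-0.3,0,-1],[0,0,0,0,-0.3,0,-1],[0,0,0,0,-0.3,0,-1],[0,0,0,0,-0.3,0,-1],[0,0,0,0,-0.2,0,-1]],
  ],
)

```text
time_s: 7.25
position: [0.5477, 0.0062, 0.0316]
tcp_rot: [[0.951, 0.308, -0.0], [0.308, -0.951, 0.0], [-0.0, -0.0, -1.0]]
force: [1.2, -0.8, 0.2]
opening: 0.002
```

Emit:
send_rows(
  moves=[
    [[0,0,0,0,-0.1,0,-1],[0,0,0,0,-0.1,0,-1],[0,0,0,0,-0.1,0,-1],[0,0,0,0,-0.1,0,-1],[0,0,0,0,-0.1,0,-1]],
  ],
)

```text
time_s: 7.75
position: [0.5463, 0.0106, 0.0316]
tcp_rot: [[0.952, 0.308, 0.0], [0.308, -0.952, -0.0], [0.0, 0.0, -1.0]]
force: [0.4, -1.1, -0.2]
opening: 0.007
```

Emit:
send_rows(
  moves=[
    [[0,0,0,0,-0.1,0,-1],[0,0,0,0,-0.1,0,-1],[0,0,0,0,-0.1,0,-1],[0,0,0,0,0,0,-1],[0,0,0,0,0,0,-1]],
  ],
)

```text
time_s: 8.25
position: [0.5453, 0.0136, 0.0316]
tcp_rot: [[0.951, 0.308, -0.0], [0.308, -0.951, 0.0], [-0.0, -0.0, -1.0]]
force: [-0.4, 0.2, 0.0]
opening: 0.009
```

```bash
python3 - <<'E'
from h import *
nut()
a=capture("side");cv2.imwrite("pics/s3.png",cv2.resize(a[225:355,300:430],(600,600),interpolation=cv2.INTER_CUBIC))
E
```

```text
side nut jig [ 1.7 67.1] z 33.4 0.43
tcp jig [ 1.  23.5] 0.0315 [-0.5 -0.   0.9] 8.45
```

View pics/s3.png

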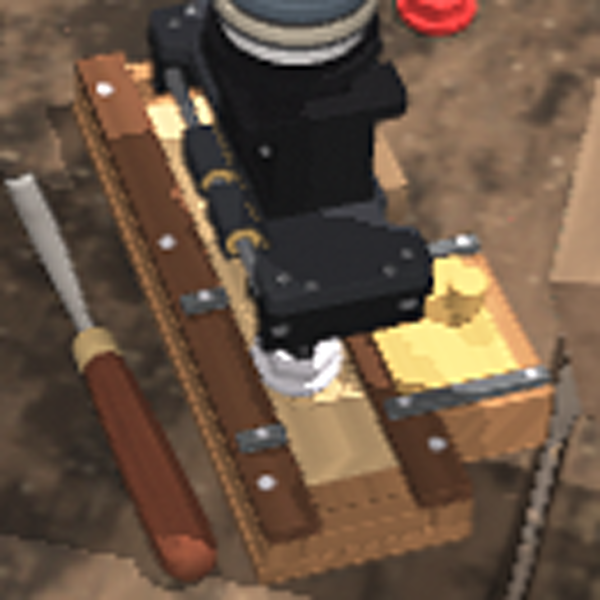

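The nut is at (300,365), over the pocket ring, and the push force has fallen to zero, so it has likely dropped. I'll push 3 mm more, which is safe either way because the hexagon is still over 6 mm from the fingers. Then I'll raise the arm clear and check.

Emit:
send_rows(
  moves=[
    [[0,0,0,0,-0.1,0,-1],[0,0,0,0,-0.1,0,-1],[0,0,0,0,-0.1,0,-1],[0,0,0,0,0,0,-1],[0,0,0,0,0,0,-1]],
  ],
)

```text
time_s: 9.0
position: [0.5444, 0.0164, 0.0316]
tcp_rot: [[0.951, 0.308, -0.0], [0.308, -0.951, 0.0], [-0.0, -0.0, -1.0]]
force: [-0.4, 0.4, -0.1]
opening: 0.004
```

Emit:
send_rows(
  moves=[
    [[0,0,0,0,1,0,-1],[0,0,0,0,1,0,-1],[0,0,0,0,0,-4,-1],[0,0,0,-2,0,-4,-1],[0,0,0,-4,0,-2,-1]],
  ],
)

```text
time_s: 9.5
position: [0.4983, -0.0232, 0.1344]
tcp_rot: [[0.951, 0.308, 0.01], [0.308, -0.951, -0.003], [0.009, 0.006, -1.0]]
force: [0.5, -0.4, 0.6]
opening: 0.003
```

Emit:
send_rows(
  moves=[
    [[0,0,0,-3,0,0,-1],[0,0,0,-3,0,0,-1],[0,0,0,0,0,0,-1],[0,0,0,0,0,0,-1],[0,0,0,0,0,0,-1]],
  ],
)

```text
time_s: 10.0
position: [0.4382, -0.0404, 0.1318]
tcp_rot: [[0.952, 0.307, 0.002], [0.307, -0.952, -0.001], [0.002, 0.002, -1.0]]
force: [0.1, -0.9, 1.3]
opening: 0.001
```

```bash
python3 - <<'E'
from h import *
nut()
a=capture("side");cv2.imwrite("pics/s4.png",cv2.resize(a[225:355,300:430],(600,600),interpolation=cv2.INTER_CUBIC))
E
```

```text
top nut jig [ 2.5 56.9] z 36.0 0.8
side nut jig [ 1.3 61.7] z 40.4 0.57
side nut jig [ 3.4 42.1] z 35.4 0.45
tcp jig [-118.     6.6] 0.1314 [0.1 0.9 1.1] 10.2
```

View pics/s4.png

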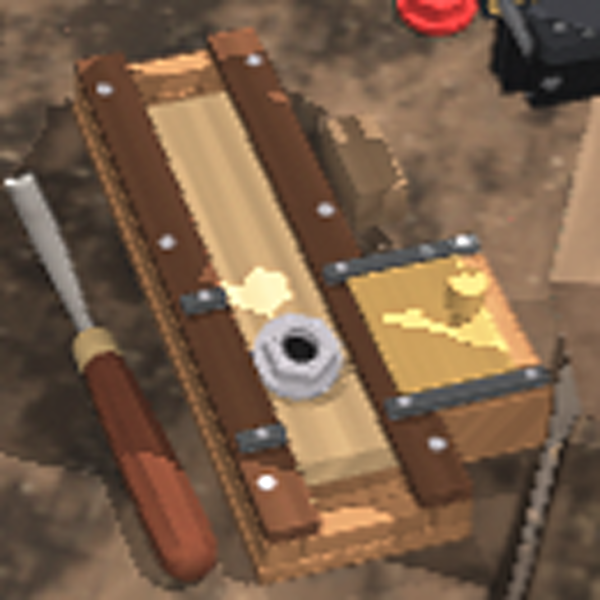

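The nut is at (299,355) in the crop, at the pocket. The peg head is now clear at (467,275). I'll check the nut's height by triangulating the hole in both views, using its known starting height as the reference.

```bash
python3 - <<'E'
from h import *
b=capture("top");a=capture("side")
cv2.imwrite("pics/t5f.png",b);cv2.imwrite("pics/s5f.png",a)
def hole(img,cx,cy,r=6):
    g=cv2.cvtColor(img,cv2.COLOR_BGR2GRAY).astype(float)
    y,x=np.mgrid[cy-r:cy+r+1,cx-r:cx+r+1];w=np.clip(110-g[y,x],0,None)
    return (x*w).sum()/w.sum(),(y*w).sum()/w.sum(),g[cy-2:cy+3,cx-2:cx+3].min()
def ray(c,uv):
    p0=onplane(c,[uv],0.)[0];p1=onplane(c,[uv],.1)[0];return p0,(p1-p0)
def tri(u,v):
    p,d=ray("top",u);q,e=ray("side",v)
    d/=np.linalg.norm(d);e/=np.linalg.norm(e)
    s=np.linalg.lstsq(np.c_[d,-e],q-p,rcond=None)[0]
    A,B=p+s[0]*d,q+s[1]*e;return (A+B)/2,np.linalg.norm(A-B)
for n,ti,si,tc,sc in(("start",cv2.imread("pics/top0.png"),cv2.imread("pics/side0.png"),(295,266),(352,268)),("now",b,a,None,None)):
    if tc is None:
        m=camera_model("top")
        P=np.linalg.inv(m["pose"]);w=t+R@[0,.0635];x=P@[*w,.037,1];x[1:3]*=-1
        tc=cv2.projectPoints(x[:3].reshape(1,1,3),np.zeros(3),np.zeros(3),m["camera_matrix"],np.array([m["k1"],0,0,0.]))[0].ravel().round().astype(int);print(tc)
        sc=(365,300)
    h1,h2=hole(ti,*tc),hole(si,*sc,5)
    X,e=tri(h1[:2],h2[:2]);print(n,h1,h2,X.round(4),(tj(X)*1e3).round(1),e.round(4))
cv2.imwrite("pics/both.png",np.hstack([cv2.resize(b[255:310,215:275],(440,403),interpolation=cv2.INTER_CUBIC),cv2.resize(a[280:330,340:390],(403,403),interpolation=cv2.INTER_CUBIC)])[:, :800])
d=regions_of("side","nut")
p=onplane("side",S(np.array([(467,275)])*4.5/4.615),.0685);print("peg",(tj(p[0])*1e3).round(1),p)
E
```

```text
start (np.float64(295.21344717182495), np.float64(265.5343294201352), np.float64(33.0)) (np.float64(351.4847972972973), np.float64(269.2314189189189), np.float64(27.0)) [ 0.5619 -0.0407  0.0405] [ -0.  -33.4] 0.0011
[246 281]
now (np.float64(248.1038374717833), np.float64(280.2851768246802), np.float64(30.0)) (np.float64(364.4854753521127), np.float64(300.08318661971833), np.float64(19.0)) [0.533  0.0475 0.0392] [ 0.1 59.4] 0.0013
peg [-77.8  61.1] [[0.4585065  0.02476824 0.0685    ]]
```

View pics/both.png

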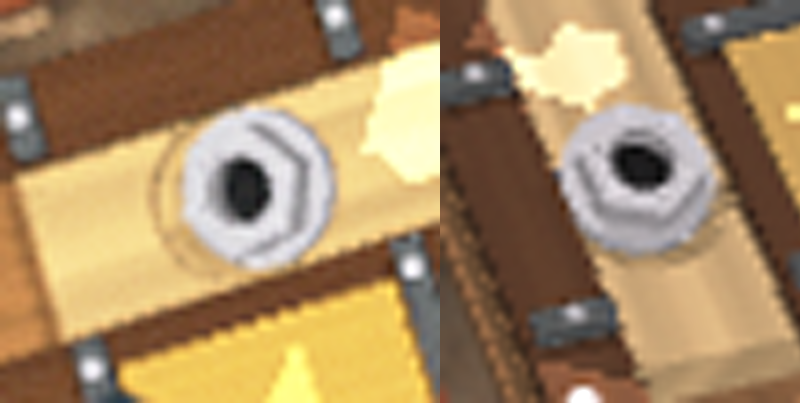

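It isn't seated. The pocket's crescent still shows past the nut (about 30 px, 6–7 mm short), and the hole height has hardly changed from the start. The true nut–TCP offset is about 33 mm, so the drop is due near TCP y ≈ 31–33. I'll go back behind the nut and continue.

Emit:
send_rows(
  moves=[
    [[0,0,0,3,0,0,-1],[0,0,0,3,0,0,-1],[0,0,0,3,0,0,-1],[0,0,0,2.9,0,0,-1],[0,0,0,0,0,2,-1]],
  ],
)

```text
time_s: 10.9
position: [0.5567, -0.0029, 0.1137]
tcp_rot: [[0.951, 0.309, 0.012], [0.309, -0.951, -0.002], [0.011, 0.006, -1.0]]
force: [-0.1, -0.3, -0.5]
opening: 0.003
```

Emit:
send_rows(
  moves=[
    [[0,0,0,0,0,3,-1],[0,0,0,0,0,3,-1],[0,0,0,0,0,1.5,-1],[0,0,0,0,0,0.5,-1],[0,0,0,0,0,0,-1]],
  ],
)

```text
time_s: 11.4
position: [0.5493, -0.0028, 0.0309]
tcp_rot: [[0.951, 0.308, -0.001], [0.308, -0.951, 0.0], [-0.001, -0.001, -1.0]]
force: [-0.3, -0.5, 0.2]
opening: 0.005
```

Emit:
send_rows(
  moves=[
    [[0,0,0,0,-0.6,0,-1],[0,0,0,0,-0.6,0,-1],[0,0,0,0,-0.3,0,-1],[0,0,0,0,-0.2,0,-1],[0,0,0,0,-0.1,0,-1]],
  ],
)

```text
time_s: 11.9
position: [0.5442, 0.0145, 0.032]
tcp_rot: [[0.951, 0.308, 0.001], [0.308, -0.951, -0.0], [0.001, 0.0, -1.0]]
force: [0.5, -0.9, -0.4]
opening: 0.002
```

```bash
python3 - <<'E'
from h import *
s=readout.read_state();print((tj(s["position"])*1e3).round(1),s["position"],s["force"])
E
```

```text
[ 0.4 24.6] [0.54419223 0.0144972  0.03201384] [ 0.47547687 -0.92394369 -0.36304371]
```

Emit:
send_rows(
  moves=[
    [[0,0,0,0,-0.1,0,-1],[0,0,0,0,-0.1,0,-1],[0,0,0,0,-0.1,0,-1],[0,0,0,0,-0.1,0,-1],[0,0,0,0,-0.1,0,-1]],
  ],
)

```text
time_s: 12.4
position: [0.5426, 0.0189, 0.0315]
tcp_rot: [[0.952, 0.308, 0.0], [0.308, -0.952, -0.0], [0.0, 0.0, -1.0]]
force: [-0.0, -1.1, -1.1]
opening: 0.005
```

Emit:
send_rows(
  moves=[
    [[0,0,0,0,-0.1,0,-1],[0,0,0,0,-0.1,0,-1],[0,0,0,0,-0.1,0,-1],[0,0,0,0,0,0,-1],[0,0,0,0,0,0,-1]],
  ],
)

```text
time_s: 12.9
position: [0.5416, 0.0218, 0.0316]
tcp_rot: [[0.951, 0.308, -0.0], [0.308, -0.951, 0.0], [-0.0, -0.0, -1.0]]
force: [1.3, 0.2, 0.3]
opening: 0.004
```

```bash
cat >> h.py <<'E'
def sidehole(name):
    a=capture("side");cv2.imwrite(name,a)
    g=cv2.cvtColor(a,cv2.COLOR_BGR2GRAY)
    s=readout.read_state();print((tj(s["position"])*1e3).round(1),s["force"].round(1),s["time_s"])
E
python3 - <<'E'
from h import *
sidehole("pics/s6f.png")
a=cv2.imread("pics/s6f.png");cv2.imwrite("pics/s6.png",cv2.resize(a[280:330,340:390],(500,500),interpolation=cv2.INTER_CUBIC))
E
```

```text
[ 0.2 32.3] [-1.   0.2  0.3] 12.95
```

View pics/s6.png

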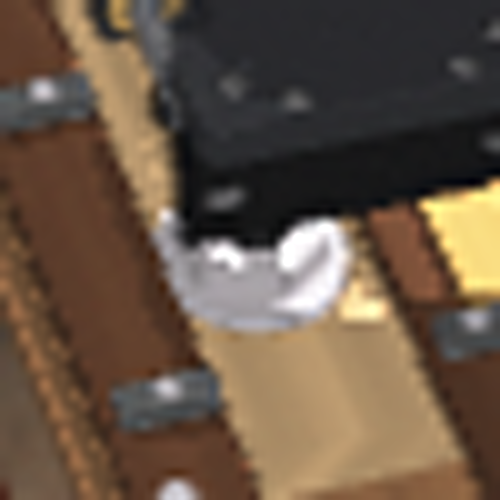

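The gripper hides most of the view, and the front rim at (250,325) doesn't prove a drop. I'll push 2 mm more, still short of the hexagon if it has seated, then back off and triangulate numerically.

Emit:
send_rows(
  moves=[
    [[0,0,0,0,-0.05,0,-1],[0,0,0,0,-0.05,0,-1],[0,0,0,0,-0.05,0,-1],[0,0,0,0,-0.05,0,-1],[0,0,0,0,0,0,-1]],
  ],
)

```text
time_s: 13.45
position: [0.5409, 0.0237, 0.0315]
tcp_rot: [[0.951, 0.308, -0.0], [0.308, -0.951, 0.0], [-0.0, -0.0, -1.0]]
force: [-0.9, 0.4, 0.2]
opening: 0.001
```

Emit:
send_rows(
  moves=[
    [[0,0,0,0,1,0,-1],[0,0,0,0,1,0,-1],[0,0,0,0,0,-4,-1],[0,0,0,-2,0,-4,-1],[0,0,0,-4,0,-2,-1]],
  ],
)

```text
time_s: 13.95
position: [0.4949, -0.0158, 0.1344]
tcp_rot: [[0.951, 0.308, 0.01], [0.308, -0.951, -0.003], [0.009, 0.006, -1.0]]
force: [0.1, -0.4, -0.4]
opening: 0.004
```

Emit:
send_rows(
  moves=[
    [[0,0,0,-3,0,0,-1],[0,0,0,-3,0,0,-1],[0,0,0,0,0,0,-1],[0,0,0,0,0,0,-1],[0,0,0,0,0,0,-1]],
  ],
)

```text
time_s: 14.45
position: [0.4349, -0.0331, 0.1318]
tcp_rot: [[0.952, 0.307, 0.003], [0.307, -0.952, -0.001], [0.002, 0.002, -1.0]]
force: [0.3, 0.1, -0.9]
opening: 0.002
```

```bash
cat >> h.py <<'E'
def hole(img,cx,cy,r=6):
    g=cv2.cvtColor(img,cv2.COLOR_BGR2GRAY).astype(float)
    for _ in range(3):
        cx,cy=int(round(cx)),int(round(cy))
        y,x=np.mgrid[cy-r:cy+r+1,cx-r:cx+r+1];w=np.clip(80-g[y,x],0,None)
        cx,cy=(x*w).sum()/w.sum(),(y*w).sum()/w.sum()
    return cx,cy
def tri(u,v):
    p=onplane("top",[u],0.)[0];d=onplane("top",[u],.1)[0]-p
    q=onplane("side",[v],0.)[0];e=onplane("side",[v],.1)[0]-q
    s=np.linalg.lstsq(np.c_[d,-e],q-p,rcond=None)[0]
    return (p+s[0]*d+q+s[1]*e)/2
E
python3 - <<'E'
from h import *
b=capture("top");a=capture("side");cv2.imwrite("pics/t7f.png",b);cv2.imwrite("pics/s7f.png",a)
s=readout.read_state();print((tj(s["position"])*1e3).round(1),s["position"][2],s["time_s"])
for n,T_,S_,c,d in(("0",cv2.imread("pics/top0.png"),cv2.imread("pics/side0.png"),(295,266),(351,269)),("5",cv2.imread("pics/t5f.png"),cv2.imread("pics/s5f.png"),(248,280),(364,300)),("7",b,a,(245,281),(366,304))):
    u,v=hole(T_,*c,5),hole(S_,*d,5);X=tri(u,v);print(n,np.round(u,1),np.round(v,1),(tj(X)*1e3).round(1),X[2].round(4))
cv2.imwrite("pics/both7.png",np.hstack([cv2.resize(b[255:310,215:275],(440,403),interpolation=cv2.INTER_CUBIC),cv2.resize(a[280:330,340:390],(360,403),interpolation=cv2.INTER_CUBIC)]))
E
```

```text
[-118.5   14.1] 0.1315496221165141 14.55
0 [295.3 265.5] [351.4 269.1] [ -0.  -33.6] 0.0405
5 [248.2 280.2] [364.4 300.1] [ 0.2 59.3] 0.0391
7 [247.2 280.7] [364.6 302.8] [ 0.4 62.1] 0.0336
```

View pics/both7.png

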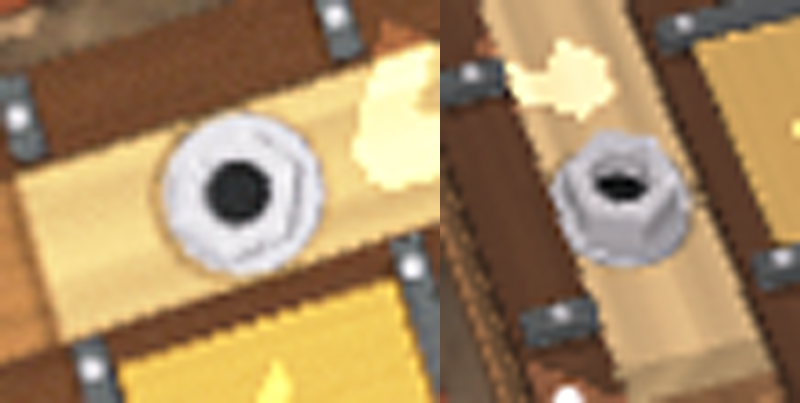

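The nut is down. The hole dropped from 39–40 to 33.6 mm, the crescent is gone, and in the top half the hole is centred in the flange at (238,192). Next is the peg, at jig ≈(−77,65), which I'll push along +x with the finger sides at z≈0.056.

Emit:
send_rows(
  moves=[
    [[0,0,0,0.2,-2.5,0,-1],[0,0,0,0.2,-2.5,0,-1],[0,0,0,0,0,2,-1],[0,0,0,0,0,3,-1],[0,0,0,0,0,1.5,-1]],
  ],
)

```text
time_s: 15.05
position: [0.4219, 0.0171, 0.065]
tcp_rot: [[0.951, 0.309, -0.001], [0.309, -0.951, 0.0], [-0.001, -0.0, -1.0]]
force: [0.2, 0.2, 0.3]
opening: 0.006
```

Emit:
send_rows(
  moves=[
    [[0,0,0,0,0,1,-1],[0,0,0,0,0,0,-1],[0,0,0,0,0,0,-1],[0,0,0,0.2,0,0,-1],[0,0,0,0.2,0,0,-1]],
  ],
)

```text
time_s: 15.55
position: [0.426, 0.0176, 0.0573]
tcp_rot: [[0.952, 0.308, 0.002], [0.308, -0.952, -0.0], [0.002, 0.001, -1.0]]
force: [0.5, -0.5, 0.1]
opening: 0.004
```

```bash
python3 - <<'E'
from h import *
for c in("top","side"):
    capture(c);print([(( tj(d["location"])*1e3).round(1),d["p"]) for d in spot_in(c,"keeper_peg")[:2]])
s=readout.read_state();print((tj(s["position"])*1e3).round(1),s["position"][2],s["force"].round(1),s["time_s"])
E
```

```text
[(array([-56.2,  58.9]), 0.77)]
[(array([-57.9,  68.4]), 0.86)]
[-111.3   64.7] 0.05696272713599125 [-0.4 -0.1 -0.1] 15.75
```

Emit:
send_rows(
  moves=[
    [[0,0,0,0.3,0,0,-1],[0,0,0,0.3,0,0,-1],[0,0,0,0.3,0,0,-1],[0,0,0,0.3,0,0,-1],[0,0,0,0.3,0,0,-1]],
  ],
)

```text
time_s: 16.25
position: [0.4398, 0.0224, 0.0565]
tcp_rot: [[0.951, 0.308, 0.0], [0.308, -0.951, 0.0], [0.0, 0.0, -1.0]]
force: [0.1, 0.1, 0.4]
opening: 0.006
```

Emit:
send_rows(
  moves=[
    [[0,0,0,0.3,0,0,-1],[0,0,0,0.3,0,0,-1],[0,0,0,0.3,0,0,-1],[0,0,0,0.3,0,0,-1],[0,0,0,0.3,0,0,-1]],
  ],
)

```text
time_s: 16.75
position: [0.4533, 0.0272, 0.0565]
tcp_rot: [[0.951, 0.308, -0.001], [0.308, -0.951, 0.0], [-0.001, -0.001, -1.0]]
force: [-2.9, -1.9, 0.8]
opening: 0.006
```

Emit:
send_rows(
  moves=[
    [[0,0,0,0.3,0,0,-1],[0,0,0,0.3,0,0,-1],[0,0,0,0.3,0,0,-1],[0,0,0,0.3,0,0,-1],[0,0,0,0.3,0,0,-1]],
  ],
)

```text
time_s: 17.25
position: [0.4678, 0.0319, 0.0564]
tcp_rot: [[0.951, 0.308, -0.001], [0.308, -0.951, 0.0], [-0.001, -0.001, -1.0]]
force: [-3.6, 0.4, 0.6]
opening: 0.006
```

```bash
python3 - <<'E'
from h import *
for c in("top","side"):
    capture(c);print([(( tj(d["location"])*1e3).round(1),d["p"]) for d in spot_in(c,"keeper")[:2]])
s=readout.read_state();print((tj(s["position"])*1e3).round(1),s["position"][2],s["force"].round(1),s["time_s"])
E
```

```text
[(array([-16.3,  53. ]), 0.61)]
[(array([-25.3,  71.9]), 0.55)]
[-66.1  64.6] 0.05654580917328757 [-1.9  0.7 -0.8] 17.45
```

The plate is sliding at about 3 N, as expected.

Emit:
send_rows(
  moves=[
    [[0,0,0,0.3,0,0,-1],[0,0,0,0.3,0,0,-1],[0,0,0,0.3,0,0,-1],[0,0,0,0.3,0,0,-1],[0,0,0,0.3,0,0,-1]],
  ],
)

```text
time_s: 17.95
position: [0.4824, 0.0364, 0.0565]
tcp_rot: [[0.951, 0.308, -0.0], [0.308, -0.951, 0.0], [-0.0, -0.0, -1.0]]
force: [-2.9, 1.5, 1.0]
opening: 0.006
```

Emit:
send_rows(
  moves=[
    [[0,0,0,0.2,0,0,-1],[0,0,0,0.1,0,0,-1],[0,0,0,0.1,0,0,-1],[0,0,0,0.1,0,0,-1],[0,0,0,0.1,0,0,-1]],
  ],
)

```text
time_s: 18.45
position: [0.4878, 0.0382, 0.0565]
tcp_rot: [[0.952, 0.308, -0.0], [0.308, -0.952, 0.0], [-0.0, -0.0, -1.0]]
force: [-4.7, 0.6, 0.8]
opening: 0.005
```

Emit:
send_rows(
  moves=[
    [[0,0,0,0.1,0,0,-1],[0,0,0,0.1,0,0,-1],[0,0,0,0.1,0,0,-1],[0,0,0,0.1,0,0,-1],[0,0,0,0.1,0,0,-1]],
  ],
)

```text
time_s: 18.95
position: [0.4927, 0.0397, 0.0565]
tcp_rot: [[0.951, 0.308, -0.0], [0.308, -0.951, 0.0], [-0.0, -0.0, -1.0]]
force: [-3.8, 1.6, 0.6]
opening: 0.008
```

Emit:
send_rows(
  moves=[
    [[0,0,0,0.1,0,0,-1],[0,0,0,0.1,0,0,-1],[0,0,0,0,0,0,-1],[0,0,0,0,0,0,-1],[0,0,0,0,0,0,-1]],
  ],
)

```text
time_s: 19.45
position: [0.4949, 0.0402, 0.0566]
tcp_rot: [[0.951, 0.308, 0.0], [0.308, -0.951, -0.0], [0.0, 0.0, -1.0]]
force: [-3.8, 1.5, -0.4]
opening: 0.002
```

Emit:
send_rows(
  moves=[
    [[0,0,0,0.1,0,0,-1],[0,0,0,0.1,0,0,-1],[0,0,0,0,0,0,-1],[0,0,0,0,0,0,-1],[0,0,0,0,0,0,-1]],
  ],
)

```text
time_s: 19.95
position: [0.4967, 0.0408, 0.0566]
tcp_rot: [[0.951, 0.308, 0.0], [0.308, -0.951, 0.0], [0.0, 0.0, -1.0]]
force: [-3.5, 2.0, 0.8]
opening: 0.005
```

Emit:
send_rows(
  moves=[
    [[0,0,0,0.1,0,0,-1],[0,0,0,0.1,0,0,-1],[0,0,0,0,0,0,-1],[0,0,0,0,0,0,-1],[0,0,0,0,0,0,-1]],
  ],
)

```text
time_s: 20.45
position: [0.4986, 0.0415, 0.0565]
tcp_rot: [[0.951, 0.308, 0.0], [0.308, -0.951, 0.0], [0.0, 0.0, -1.0]]
force: [-2.4, 3.5, 0.2]
opening: 0.009
```

Emit:
send_rows(
  moves=[
    [[0,0,0,0.1,0,0,-1],[0,0,0,0.1,0,0,-1],[0,0,0,0,0,0,-1],[0,0,0,0,0,0,-1],[0,0,0,0,0,0,-1]],
  ],
)

```text
time_s: 20.95
position: [0.499, 0.0417, 0.0565]
tcp_rot: [[0.951, 0.308, -0.003], [0.308, -0.951, -0.0], [-0.003, -0.0, -1.0]]
force: [-6.0, -1.1, 2.0]
opening: 0.003
```

```bash
python3 - <<'E'
from h import *
a=capture("side");b=capture("top");cv2.imwrite("pics/s8f.png",a);cv2.imwrite("pics/t8f.png",b)
for c in("top","side"):
    print([(( tj(d["location"])*1e3).round(1),d["location"][2].round(3),d["p"]) for k in("keeper_peg","keeper") for d in spot_in(c,k)[:2]])
s=readout.read_state();print((tj(s["position"])*1e3).round(1),(R.T@s["force"][:2]).round(1),s["force"],s["moment"],s["time_s"])
E
```

```text
Traceback (most recent call last):
AttributeError: 'float' object has no attribute 'round'
```

Motion stalled and the force rose, so this is the end stop. I'll press 1 mm more, then back off, rise and look.

Emit:
send_rows(
  moves=[
    [[0,0,0,0.1,0,0,-1],[0,0,0,0,0,0,-1],[0,0,0,0,0,0,-1],[0,0,0,-0.4,0,0,-1],[0,0,0,-1,0,0,-1]],
  ],
)

```text
time_s: 21.6
position: [0.4916, 0.0372, 0.0571]
tcp_rot: [[0.951, 0.308, 0.008], [0.308, -0.951, -0.001], [0.007, 0.004, -1.0]]
force: [0.7, 0.3, 1.1]
opening: 0.003
```

Emit:
send_rows(
  moves=[
    [[0,0,0,-2,0,0,-1],[0,0,0,-2,0,-2,-1],[0,0,0,-2,0,-4,-1],[0,0,0,-3,4,-4,-1],[0,0,0,0,4,-2,-1]],
  ],
)

```text
time_s: 22.1
position: [0.4284, -0.0554, 0.1697]
tcp_rot: [[0.951, 0.31, 0.001], [0.31, -0.951, -0.001], [0.001, 0.001, -1.0]]
force: [1.1, -0.2, -0.0]
opening: 0.005
```

Emit:
send_rows(
  moves=[
    [[0,0,0,0,4,0,-1],[0,0,0,0,4,0,-1],[0,0,0,0,0,0,-1],[0,0,0,0,0,0,-1],[0,0,0,0,0,0,-1]],
  ],
)

```text
time_s: 22.6
position: [0.4546, -0.1309, 0.1677]
tcp_rot: [[0.951, 0.308, -0.0], [0.308, -0.951, 0.0], [-0.0, -0.0, -1.0]]
force: [-0.3, 0.4, -0.1]
opening: 0.006
```

```bash
python3 - <<'E'
from h import *
a=capture("side");b=capture("top")
for c in("top","side"):
    print([(( tj(d["location"])*1e3).round(1),d["p"]) for k in("keeper_peg","keeper") for d in spot_in(c,k)[:2]])
s=readout.read_state();print((tj(s["position"])*1e3).round(1),s["force"],s["time_s"])
cv2.imwrite("pics/end.png",np.hstack([cv2.resize(b[250:335,195:285],(400,378),interpolation=cv2.INTER_CUBIC),cv2.resize(a[260:345,340:430],(400,378),interpolation=cv2.INTER_CUBIC)]))
E
```

```text
[(array([ 2. , 57.3]), 0.57), (array([-6.5, 16.1]), 0.51), (array([-0.1, 60. ]), 0.59)]
[(array([ 3.2, 70.9]), 0.65), (array([ 2.4, 70.7]), 0.73)]
[-129.7  -85.5] [0.95069138 0.3994611  0.47833457] 22.9
```

View pics/end.png

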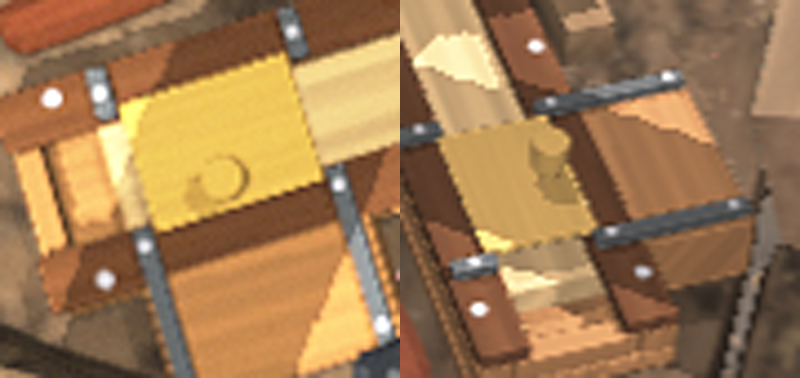

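The plate now covers the channel, with the peg at (225,178) in the top half, and the arm is clear. A quick numeric check of the plate edges comes next. If they fit, I'll hand in.

```bash
python3 - <<'E'
from h import *
U=lambda p:np.array(p,float)/[400/90,378/85]+[194.6,249.6]
for n,p,z in(("back",(237,203),.0445),("front",(207,82),.0445),("peg",(225,178),.0685)):
    print(n,(tj(onplane("top",U([p]),z)[0])*1e3).round(1))
x=float(tj(onplane("top",U([(237,203)]),.0445)[0])[0])
if x>-.034: print(bot.hand_in())
E
```

```text
back [-27.5  67. ]
front [25.  64.9]
peg [-17.4  65.1]
the job is handed in; nothing more can be done
None
```

I pushed the nut into the pocket with shut fingertips, then slid the keeper across by its peg to its end stop, backed the arm off and handed the job in at about 23 s.

- **Nut:** My first push left it about 6 mm short of the pocket. I saw that when I checked from above, went back and finished the push. Afterwards the nut's hole measured about 6 mm lower than before the drop (33.6 mm, from 39–40 mm). No pocket edge showed any longer, and the nut looked flat. I could not see it again once the keeper covered it. The tool force read at the end of each move never passed about 1.5 N while pushing the nut.
- **Keeper:** It slid at 3–4 N, then stalled with the force rising to about 6 N. After release its peg measured at jig x ≈ −17 mm, where about −18 mm was expected, and the plate spanned x −28 to +25 mm over the pocket. That fits the end stop to within the 2–3 mm the cameras allow, so a small shortfall can't be ruled out.
- **Disagreements:** The network finder's positions were several millimetres off and sometimes named the wrong thing, so I relied on my own two-camera measurements instead.
- **Other tools:** I did not measure them, but the arm stayed clear and the ones that showed in the pictures looked unmoved.

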